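# Release the door latch of the red-marked wafer chamber

### The job

Two small vacuum chambers stand on the cleanroom bench, each with its front door held shut by a draw latch on top. Unlatch the chamber with the red grip and red markings: lift its latch lever up past upright and over towards the door until it lies fully open, so that the hook comes free of the catch, then let go of it. Leave the latch of the black-marked chamber shut.

Things in the scene. Friction and masses are not known exactly. Their poses are not given: they have to be found in the camera images.
- chamber_red: Fixed white chamber with red bands along its sides and door, 200 x 160 x 110 mm high (x, y, z). Origin: centre of its underside on the bench; z up; its -x side is the door, roughly facing the robot. On top is the draw latch: lever hinge line parallel to the chamber's y at chamber coordinates x -0.030, z 0.146, between two steel cheeks (34 mm over all, top 40 mm above the chamber).
- grip_red (a point): Centre of the red cross-grip at the lever's end: a cylinder 16 mm in diameter, 40 mm long, parallel to the chamber's y, 85 mm from the hinge line. Its flat ends can be pinched from above, fingers 40 mm apart, and it turns between them; nothing is beside it. Shut, it lies at chamber coordinates 0.055, 0, 0.146: 36 mm above the chamber's top, away from the door.
- lever_red (a joint): Angle a of the red-gripped lever: 0 shut (level), 1.57 upright, 2.6 open on its stop, leaning towards the door. Grip centre at chamber x = -0.030 + 0.085 cos a, z = 0.146 + 0.085 sin a. Lifting takes under 3 N. Let go early it may drop back; from 1.9 on it falls open by itself. The wire hook follows it, its cross-bar ending 15 mm or more clear of the catch.
- lever_black (a joint): The same angle for the latch of the other chamber, which is alike but has a black grip and black markings: 0 shut. It must stay shut.

How it is judged:
By the outcome, as a careful person would: the job done as asked, in the order asked, and still so for the second after the job is handed in, with the robot touching nothing.
It also fails if it takes over 38 s, if anything falls off the work surface, if the arm or the gripper's body presses on something with over 40 N, if the wrist force passes 120 N, or if a joint passes its speed limit or range.

### The arm

A 7-joint arm with a two-finger parallel gripper is mounted at the origin on the work surface. World frame = base frame: x ahead of the robot, y to its left, z up, the work surface at z = 0. Lengths are in m, angles in degrees, forces in N, time in s.
With the tool pointing down it reaches from about 0.425 to 0.875 m from the base axis. Payload 4.7 kg.
Tool frame: the origin (TCP) lies at the very end of the fingers, on their centre line; the grasp point (between the pads) lies env.grip_point_offset behind it (env.grip_point_offset is the distance from the TCP to the grasp point, in m); z points along the fingers, y is the direction in which the jaws open and shut (so a half turn about z gives the same grasp; the last joint's range is limited). The gripper opens to 87 mm and grips with 3 to 60 N. Pads are 19 mm wide; open, the fingers measure 117 mm over their backs; the gripper's body (75 mm by 190 mm) begins 51 mm behind the grasp point.
Start: joints at [-75.338, 18.392, -4.016, 83.108, 1.295, 78.541, -3.26], TCP at [0.156, 0.631, 0.223] pointing down, gripper open.
Joint ranges: [-163.93, 163.93], [-17.29, 119.83], [-79.2, 71.16], [3.27, 140.29], [-89.18, 269.18], [5.43, 117.66], [-154.24, 154.24]. Speed limits (degrees/s): [147.25, 147.25, 180, 180, 180, 180, 180].

### API

Orientations are given as [roll, pitch, yaw] about the fixed x, y, z axes, in that order (R = Rz(yaw) Ry(pitch) Rx(roll)).
In Python, from cell import env gives the robot as it stands.
- The arm moves only by the tool send_rows, never from a script. Its argument "plan" is a list of rows, each a list of 7 numbers: the finger opening in mm, from 0 to 87, then the shift along the tool's x, y, z in mm, then the turn, a rotation vector about the tool's x, y, z in rad. A call has 1 to 12 rows; each row shifts and turns the commanded pose from where the row before left it, along the tool's axes as they then stand; what a row does not reach is not made up. A row lasts 1/10 s, in which the tool goes at most 50 mm and 8.59 degrees, less where a joint would pass 70% of its speed; a pose out of reach is approached as far as the arm can. A call is refused whole if a number of a shift passes 50 or a number of a turn 0.15, either way. A call with a gripper value outside its range is refused whole. The fingers move at their own pace and stop on an object; "grip_force" is the grip in N (left out, the last holds). Time passes only in rows, so rows that do not move let the fingers close. It gives the time, the measured TCP pose, the force and the opening at its end, in the units of the state.
- env.get_obs(): the state, without advancing time (a new reading comes with each control period).
- env.read_camera(name): name is "scene" or "side" or "wrist"; returns the picture (384x512x3 uint8, red, green, blue); there is no depth.
- env.get_calibration(name): a dict with "fx", "fy", "cx", "cy" (pixels), "extrinsics" (4x4, takes a point from camera to world coordinates). Camera axes: x right, y down, z forward; pixel columns grow to the right and rows downward; lengths in m; the calibration is good to about 2 mm. The wrist camera is an equidistant fisheye: a pixel r from the principal point sees the ray r / f radians off the axis. A picture is of the moment at which its call begins: read the wrist's pose just before it. get_calibration takes no time and is no camera call; for the wrist camera it gives the pose at the moment of the call.
- env.sign_off(): hands the job in, once; it reports no verdict.
Trained networks look in the newest picture that a camera, given by its name, has taken for a name from the list of things; names that differ only in an ending like _2 or _b are one class to them, and where a whole thing is asked for, a point or a joint stands for the part that bears it (a point fixed in the world has none). Each returns a list of dicts, best first, with "confidence" (0 to 1); they miss things now and then, are a little off and sometimes report something else, mostly with a low value. They report only what shows in the picture. A call takes as long as a camera call.
- env.regions_of(camera, query): "region" (384x512 bool, what is visible of it) and "rect" ([left, top, right, bottom] in pixels, round what is visible of it).
The state is a dict: "time_s": time; "qpos": joint angles; "joint_velocities": joint speeds; "effort": joint torques, N m; "tool_pos": TCP position; "tool_rot": TCP orientation; "force": force on the tool from outside, world axes, zero at the start; "wrist_torque": the same for the moment, N m; "grip_width": finger opening in m.
Only numpy, scipy, OpenCV 4.12 (cv2) and the standard library are available. Lean on these libraries where they do the work, as an engineer would, in place of code of your own. Each camera call takes 0.05 s, during which the arm holds its last target. There are 200 camera calls.

## Working session

There is one attempt and no reset: what is moved stays moved. The work goes in short steps, Python scripts to look and compute and a tool call to move; the robot and the scene stay as the last step left them, time stands still between calls to the robot, and variables do not carry over. Pictures are saved under pics/ and viewed, about 8 in all and at most 12, crops included, and the job is handed in when it is done.

Besides the shell and the picture viewer there is one more tool, called after "Call:" by a JSON object that holds its "method" and its "body". send_rows: Moves the arm, as the interface text tells. Its arguments: {"type":"object","properties":{"plan":{"type":"array"},"grip_force":{"type":"number"}},"required":["plan"]}

```bash
mkdir -p pics; cat > h.py <<'E'
import numpy as np, cv2
from cell import env
def shot(n,f):
    c=env.get_calibration(n); im=env.read_camera(n); cv2.imwrite(f,cv2.cvtColor(im,cv2.COLOR_RGB2BGR)); return im,c
def onplane(c,u,v,z):
    E=np.array(c['extrinsics']); d=E[:3,:3]@np.array([(u-c['cx'])/c['fx'],(v-c['cy'])/c['fy'],1]); o=E[:3,3]
    return o+d*(z-o[2])/d[2]
def proj(c,p):
    E=np.array(c['extrinsics']); q=E[:3,:3].T@(np.array(p)-E[:3,3]); return c['fx']*q[0]/q[2]+c['cx'],c['fy']*q[1]/q[2]+c['cy']
E
python3 - <<'E'
from h import *
o=env.get_obs(); print(o['tool_pos'],o['tool_rot'],o['time_s'],env.grip_point_offset)
ims=[]
for n in('scene','side'):
    im,c=shot(n,f'pics/{n}0.png'); ims.append(im)
    print(n,np.round(c['extrinsics'],3).tolist(),c['fx'])
    for q in('chamber_red','grip_red'):
        for r in env.regions_of(n,q)[:3]:
            ys,xs=np.nonzero(r['region']); print(q,r['confidence'],r['rect'],xs.mean(),ys.mean(), onplane(c,xs.mean(),ys.mean(),.146))
E
```

```text
[0.15557598 0.63053038 0.22145242] [-1.79889764e+02  4.99842565e-03  1.66147019e+02] 0.0 0.0187
scene [[-0.841, 0.407, -0.357, 0.891], [0.541, 0.649, -0.535, 0.487], [0.014, -0.643, -0.765, 0.8], [0.0, 0.0, 0.0, 1.0]] 394.93631551904747
chamber_red 0.58 [266.2, 197.4, 388.2, 324.3] 322.91903945111494 258.2449399656947 [0.56534608 0.23375238 0.146     ]
side [[-0.953, -0.206, 0.222, 0.35], [-0.303, 0.67, -0.678, 0.602], [-0.009, -0.713, -0.701, 0.736], [0.0, 0.0, 0.0, 1.0]] 449.68049518400215
chamber_red 0.76 [153.4, 240.0, 292.9, 364.2] 230.89016258335207 301.2091106615719 [0.50202062 0.2560605  0.146     ]
grip_red 0.68 [189.8, 255.6, 295.7, 288.0] 234.2320788530466 270.1801075268817 [0.51631609 0.20025529 0.146     ]
```

View pics/scene0.png

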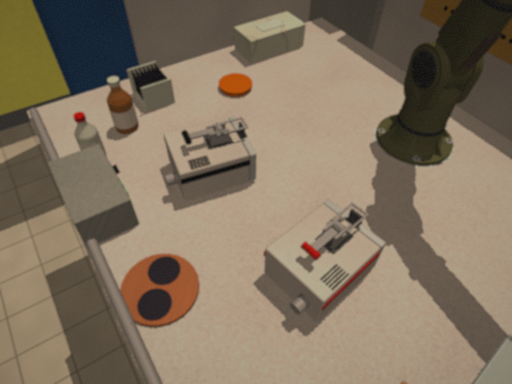

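View pics/side0.png

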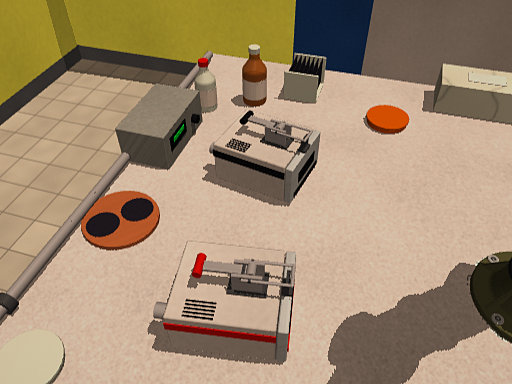

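The scene picture shows the red grip at about (311,250). The side picture shows it at (199,265), with the door to the right, facing the robot. Next I'll fit x, y and yaw.

```bash
python3 - <<'E'
from h import *
from scipy.optimize import minimize
D=[]
for n in('scene','side'):
    im,c=shot(n,f'pics/{n}1.png'); r=[x for x in env.regions_of(n,'chamber_red')][0]; print(r['confidence'])
    m=r['region'].astype(bool)
    a=im.astype(int); red=((a[...,0]>110)&(a[...,1]<70)&(a[...,2]<70))
    k,l,s,ce=cv2.connectedComponentsWithStats(red.astype(np.uint8))
    g=(311,250) if n=='scene' else (199,265)
    i=1+np.argmin(np.linalg.norm(ce[1:]-g+ 1e3*(s[1:,4:5]<15),axis=1)); print(n,s[i],ce[i],onplane(c,*ce[i],.146))
    ys,xs=np.nonzero(l==i); mr=cv2.minAreaRect(np.c_[xs,ys].astype(np.float32)); print(mr)
    D.append((n,c,m,ce[i],im))
def hull(c,p):
    R=np.array([[np.cos(p[2]),-np.sin(p[2])],[np.sin(p[2]),np.cos(p[2])]]); P=[]
    def W(x,y,z): return proj(c,[*(R@[x,y]+p[:2]),z])
    P=np.array([W(x,y,z) for x in(-.1,.1) for y in(-.08,.08) for z in(0,.11)])
    return P,W
def cost(p):
    t=0
    for n,c,m,g,im in D:
        P,W=hull(c,p); h=cv2.convexHull(P.astype(np.float32)); b=np.zeros(m.shape,np.uint8)
        cv2.fillConvexPoly(b,np.round(h*16).astype(np.int32),1,shift=4); b=b>0
        t+=1-(b&m).sum()/(b|m).sum()+.002*np.sum((np.array(W(.055,0,.148))-g)**2)
    return t
best=min((minimize(cost,[.5,.25,y],method='Nelder-Mead',options=dict(initial_simplex=np.array([.5,.25,y])+np.r_[np.zeros((1,3)),np.diag([.03,.03,.2])])) for y in np.radians([0,20,40,-20])),key=lambda r:r.fun)
p=best.x; print(p,np.degrees(p[2]),best.fun)
out=[]
for n,c,m,g,im in D:
    P,W=hull(c,p); im=cv2.cvtColor(im,cv2.COLOR_RGB2BGR)
    print(n,W(.055,0,.146),g)
    im=cv2.resize(im,None,fx=3,fy=3)
    for q in P: cv2.circle(im,tuple(int(v*3+1) for v in q),3,(0,255,0),-1)
    for q in (W(.055,-.02,.146),W(.055,.02,.146),W(-.03,-.017,.146),W(-.03,.017,.146)): cv2.circle(im,tuple(int(v*3+1) for v in q),3,(255,0,0),-1)
    x,y=np.array(P.mean(0)*3,int); out.append(im[y-220:y+220,x-200:x+200] if y+220<1152 else im[1152-440:1152,x-200:x+200])
cv2.imwrite('pics/fit.png',np.hstack(out))
E
```

```text
0.57
scene [302 243  18  16 124] [310.76612903 250.33064516] [0.57414731 0.20741808 0.146     ]
((310.6219787597656, 250.09759521484375), (19.834068298339844, 6.559298038482666), 38.65980911254883)
0.95
side [192 253  14  23 183] [199.00546448 263.59562842] [0.57547534 0.20490668 0.146     ]
((199.02284240722656, 263.5394592285156), (9.211440086364746, 21.901325225830078), 14.931416511535645)
[0.52031959 0.1976966  0.17499699] 10.02658882682774 0.14427916522881806
scene (np.float64(310.5838093879338), np.float64(250.35468566163541)) [310.76612903 250.33064516]
side (np.float64(199.01170707953364), np.float64(264.8641983752517)) [199.00546448 263.59562842]
```

View pics/fit.png

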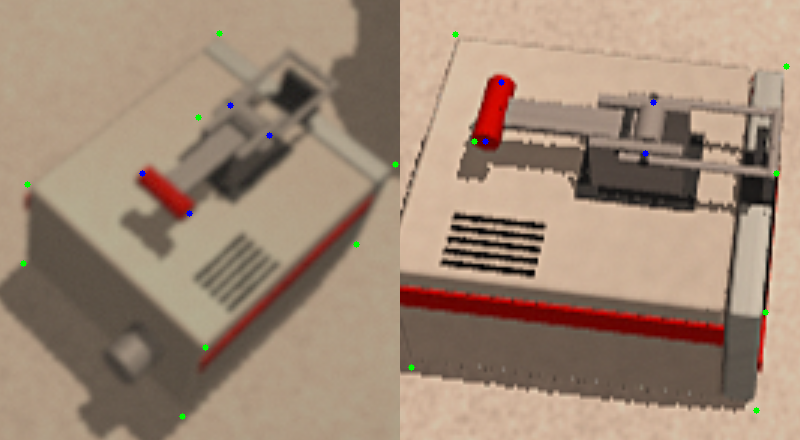

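The fit agrees in both views: grip at about (0.5745, 0.206, 0.146), chamber yaw about 10°. Now I'll move above it.

Call:
{"method": "send_rows", "body": {"plan": [[80,-21,-13,-5,0,0,0],[80,-21,-13,-5,0,0,0],[80,-21,-13,-5,0,0,0],[80,-21,-13,-5,0,0,0],[80,-21,-13,-5,0,0,0],[80,-21,-13,-5,0,0,0],[80,-21,-13,-5,0,0,0],[80,-21,-13,-5,0,0,0],[80,-21,-13,-5,0,0,0],[80,-21,-13,-5,0,0,0],[80,-21,-13,0,0,0,0],[80,-21,-13,0,0,0,0]]}}

```text
time_s: 1.7
tool_pos: [0.3637, 0.4186, 0.273]
tool_rot: [179.9, 0.0, 166.2]
force: [1.0, 0.2, 0.0]
grip_width: 0.0802
```

Call:
{"method": "send_rows", "body": {"plan": [[80,-21,-13,0,0,0,0],[80,-21,-13,0,0,0,0],[80,-21,-13,0,0,0,0],[80,-21,-13,0,0,0,0],[80,-21,-13,0,0,0,0],[80,-21,-13,0,0,0,0],[80,-21,-13,0,0,0,0],[80,-21,-13,0,0,0,0],[80,-21,-13,0,0,0,0],[80,-21,-13,0,0,0,0],[80,-21,-13,0,0,0,0],[80,-21,-13,0,0,0,0]]}}

```text
time_s: 2.9
tool_pos: [0.5709, 0.2068, 0.2727]
tool_rot: [180.0, 0.0, 166.2]
force: [0.3, 0.3, -0.9]
grip_width: 0.0798
```

Call:
{"method": "send_rows", "body": {"plan": [[80,0,0,0,0,0,-0.042],[80,0,0,0,0,0,-0.042],[80,0,0,0,0,0,-0.042],[80,0,0,0,0,0,-0.042],[80,0,0,0,0,0,-0.042],[80,0,0,0,0,0,-0.042],[80,0,0,0,0,0,-0.042],[80,0,0,0,0,0,-0.042],[80,0,0,0,0,0,-0.042],[80,0,0,0,0,0,-0.042],[80,0,0,0,0,0,0],[80,0,0,0,0,0,0]]}}

```text
time_s: 4.1
tool_pos: [0.5703, 0.2075, 0.2727]
tool_rot: [180.0, 0.0, -169.8]
force: [-0.0, -0.4, -1.0]
grip_width: 0.0799
```

```bash
python3 - <<'E'
from h import *
im,c=shot('wrist','pics/w1.png'); E=np.array(c['extrinsics'])
a=im.astype(int); red=((a[...,0]>100)&(a[...,1]<60)&(a[...,2]<60))
k,l,s,ce=cv2.connectedComponentsWithStats(red.astype(np.uint8))
def ray(u,v,z):
    x,y=u-c['cx'],v-c['cy']; r=np.hypot(x,y); t=r/c['fx']; d=E[:3,:3]@np.array([np.sin(t)*x/r,np.sin(t)*y/r,np.cos(t)]); o=E[:3,3]; return o+d*(z-o[2])/d[2]
o=env.get_obs(); T=o['tool_pos']; print(T,o['tool_rot'])
for i in range(1,k):
    if s[i,4]<25: continue
    ys,xs=np.nonzero(l==i); b=cv2.boxPoints(cv2.minAreaRect(np.c_[xs,ys].astype(np.float32)))
    w=ray(*ce[i],.150); print(s[i],ce[i],w)
    B=np.array([ray(*q,.15)[:2] for q in b]); print(B.round(4).tolist(),B.mean(0))
E
```

```text
[0.57031354 0.207506   0.27265035] [ 1.79992544e+02  1.12959153e-02 -1.69838501e+02]
[238 180  39  15 527] [257.00759013 186.76091082] [0.57407797 0.20873762 0.15      ]
[[0.5706, 0.1892], [0.5641, 0.2259], [0.578, 0.2286], [0.5847, 0.1915]] [0.57435682 0.20877685]
```

View pics/w1.png

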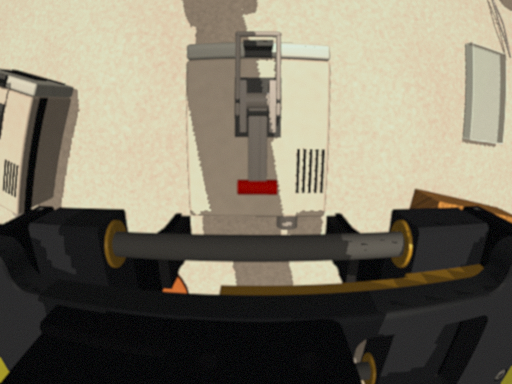

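The wrist view shows the red grip at (257,187), square to the jaws, and a ray at grip height gives (0.574, 0.208). Descend and pinch.

Call:
{"method": "send_rows", "body": {"plan": [[80,-4,0,8,0,0,0],[80,0,0,20,0,0,0],[80,0,0,20,0,0,0],[80,0,0,20,0,0,0],[80,0,0,20,0,0,0],[80,0,0,20,0,0,0],[80,0,0,15,0,0,0],[80,0,0,10,0,0,0],[80,0,0,5,0,0,0],[80,0,0,0,0,0,0],[60,0,0,0,0,0,0]]}}

```text
time_s: 5.25
tool_pos: [0.5748, 0.2084, 0.1353]
tool_rot: [180.0, 0.1, -169.8]
force: [-0.4, -0.4, 0.0]
grip_width: 0.077
```

Call:
{"method": "send_rows", "body": {"plan": [[50,0,0,0,0,0,0],[46,0,0,0,0,0,0],[42,0,0,0,0,0,0],[38,0,0,0,0,0,0],[36,0,0,0,0,0,0],[36,0,0,0,0,0,0],[36,0,0,0,0,0,0]], "grip_force": 12}}

```text
time_s: 5.95
tool_pos: [0.5745, 0.2073, 0.1346]
tool_rot: [-179.9, 0.0, -169.8]
force: [0.6, -3.0, 0.7]
grip_width: 0.0392
```

```bash
python3 - <<'E'
import numpy as np
a0=0
A=np.linspace(0,2.55,25)
x=-85*np.cos(A); z=-85*np.sin(A)
print(np.c_[A[1:],np.diff(x),np.diff(z)].round(1).tolist())
from cell import env; o=env.get_obs(); print(o['force'],o['grip_width'],o['tool_pos'],o['qpos'])
E
```

```text
[[0.1, 0.5, -9.0], [0.2, 1.4, -8.9], [0.3, 2.4, -8.7], [0.4, 3.3, -8.4], [0.5, 4.2, -8.0], [0.6, 5.0, -7.5], [0.7, 5.8, -7.0], [0.8, 6.5, -6.3], [1.0, 7.1, -5.6], [1.1, 7.6, -4.8], [1.2, 8.1, -4.0], [1.3, 8.5, -3.1], [1.4, 8.8, -2.2], [1.5, 8.9, -1.2], [1.6, 9.0, -0.3], [1.7, 9.0, 0.7], [1.8, 8.9, 1.6], [1.9, 8.7, 2.6], [2.0, 8.3, 3.5], [2.1, 7.9, 4.3], [2.2, 7.4, 5.2], [2.3, 6.8, 5.9], [2.4, 6.2, 6.6], [2.6, 5.4, 7.2]]
[ 0.56102    -2.98729746  0.66224535] 0.03924310301599129 [0.57447549 0.20727963 0.13463582] [-36.19026667  17.04740635  16.56479183  95.95673254  -5.11992062
  67.75327703  81.80004506]
```

Call:
{"method": "send_rows", "body": {"plan": [[36,0.5,-1,-9,0,0,0],[36,1.4,0,-8.9,0,0,0],[36,2.4,0,-8.7,0,0,0],[36,3.3,0,-8.4,0,0,0],[36,4.2,0,-8,0,0,0],[36,5,0,-7.5,0,0,0],[36,0,0,0,0,0,0]]}}

```text
time_s: 6.65
tool_pos: [0.5573, 0.2043, 0.1864]
tool_rot: [180.0, 0.0, -169.8]
force: [0.2, -1.1, -0.7]
grip_width: 0.0401
```

Call:
{"method": "send_rows", "body": {"plan": [[36,5.8,0,-7,0,0,0],[36,6.5,0,-6.3,0,0,0],[36,7.1,0,-5.6,0,0,0],[36,7.6,0,-4.8,0,0,0],[36,8.1,0,-4,0,0,0],[36,8.5,0,-3.1,0,0,0],[36,8.8,0,-2.2,0,0,0],[36,8.9,0,-1.2,0,0,0],[36,9,0,-0.3,0,0,0],[36,0,0,0,0,0,0]]}}

```text
time_s: 7.65
tool_pos: [0.4875, 0.1921, 0.2204]
tool_rot: [179.9, 0.0, -169.7]
force: [-0.5, 2.1, 6.5]
grip_width: 0.0399
```

```bash
python3 - <<'E'
from h import *
im,c=shot('side','pics/s2.png')
cv2.imwrite('pics/s2c.png',cv2.resize(cv2.imread('pics/s2.png')[150:384,100:360],None,fx=2.3,fy=2.3))
E
```

```text
(no output)
```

View pics/s2c.png

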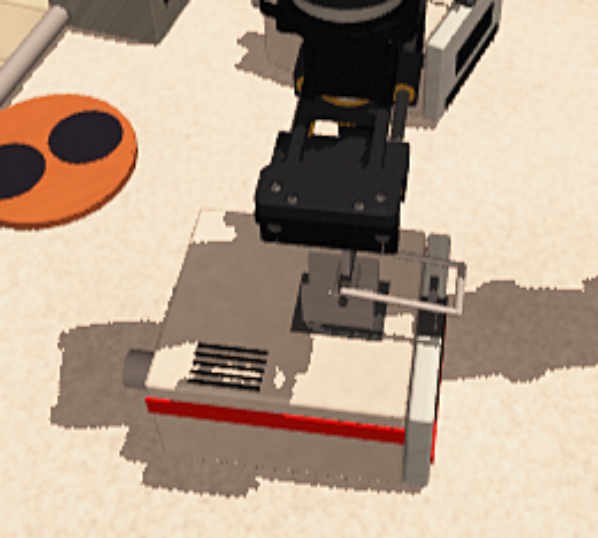

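The lever is upright in the grip and the hook has moved off forward. Carrying on over.

Call:
{"method": "send_rows", "body": {"plan": [[36,9,0,0,0,0,0],[36,8.9,0,1.5,0,0,0],[36,8.7,0,2.4,0,0,0],[36,8.3,0,3.4,0,0,0],[36,7.9,0,4.3,0,0,0],[36,7.4,0,5.2,0,0,0],[36,0,0,0,0,0,0]]}}

```text
time_s: 8.4
tool_pos: [0.4366, 0.1833, 0.2015]
tool_rot: [180.0, -0.2, -169.7]
force: [-2.6, 4.2, 4.5]
grip_width: 0.0398
```

Call:
{"method": "send_rows", "body": {"plan": [[36,6.8,0,5.9,0,0,0],[36,6.2,0,6.6,0,0,0],[36,5,0,6.5,0,0,0],[36,0,0,0,0,0,0]]}}

```text
time_s: 8.8
tool_pos: [0.419, 0.1802, 0.1819]
tool_rot: [180.0, -0.2, -169.7]
force: [-3.3, 5.2, 0.7]
grip_width: 0.0399
```

Call:
{"method": "send_rows", "body": {"plan": [[45,0,0,0,0,0,0],[55,0,0,0,0,0,0],[65,0,0,0,0,0,0],[70,0,0,0,0,0,0],[70,0,0,0,0,0,0]]}}

```text
time_s: 9.3
tool_pos: [0.4217, 0.1791, 0.1836]
tool_rot: [-180.0, -0.0, -169.8]
force: [0.3, 0.4, 0.2]
grip_width: 0.0665
```

Call:
{"method": "send_rows", "body": {"plan": [[70,0,0,-5,0,0,0],[70,0,0,-10,0,0,0],[70,0,0,-15,0,0,0],[70,0,0,-15,0,0,0],[70,0,0,-20,0,0,0],[70,0,0,-20,0,0,0],[70,-20,0,-20,0,0,0],[70,-20,0,-20,0,0,0],[70,-20,0,-10,0,0,0],[70,0,0,0,0,0,0]]}}

```text
time_s: 10.3
tool_pos: [0.4831, 0.1906, 0.3209]
tool_rot: [180.0, 0.2, -169.9]
force: [0.0, -0.5, -0.4]
grip_width: 0.0702
```

```bash
python3 - <<'E'
from h import *
im,c=shot('side','pics/s3.png'); shot('wrist','pics/w3.png'); o=env.get_obs(); print(o['force'],o['tool_pos'])
a=cv2.resize(cv2.imread('pics/s3.png')[90:384,110:370],(398,450)); b=cv2.resize(cv2.imread('pics/w3.png')[0:290,0:400],(400,450))
cv2.imwrite('pics/e.png',np.hstack([a,b]))
th=np.radians(10); ch=np.array([.5743,.208])-.055*np.array([np.cos(th),np.sin(th)])
for A in (2.2,2.4,2.6):
    x=-.03+.085*np.cos(A); u,v=proj(c,[ch[0]+x*np.cos(th),ch[1]+x*np.sin(th),.146+.085*np.sin(A)]); print(A,u,v)
m=im.astype(int); red=((m[...,0]>110)&(m[...,1]<70)&(m[...,2]<70)).astype(np.uint8); k,l,s,ce=cv2.connectedComponentsWithStats(red); print([(s[i].tolist(),ce[i].round(1).tolist()) for i in range(1,k) if s[i,4]>30])
E
```

```text
[ 0.22159997 -0.29017161 -0.55099834] [0.48035665 0.19023988 0.31889977]
2.2 283.5567536702189 246.45292236470937
2.4 291.69111676817073 252.07615923502988
2.6 297.92474080870335 258.35683724719627
[([198, 58, 10, 9, 81], [202.8, 62.1]), ([372, 125, 34, 9, 126], [387.2, 129.7]), ([119, 235, 29, 13, 50], [134.0, 242.4]), ([292, 246, 12, 26, 233], [298.0, 259.5]), ([163, 323, 113, 21, 740], [219.8, 332.5])]
```

View pics/e.png

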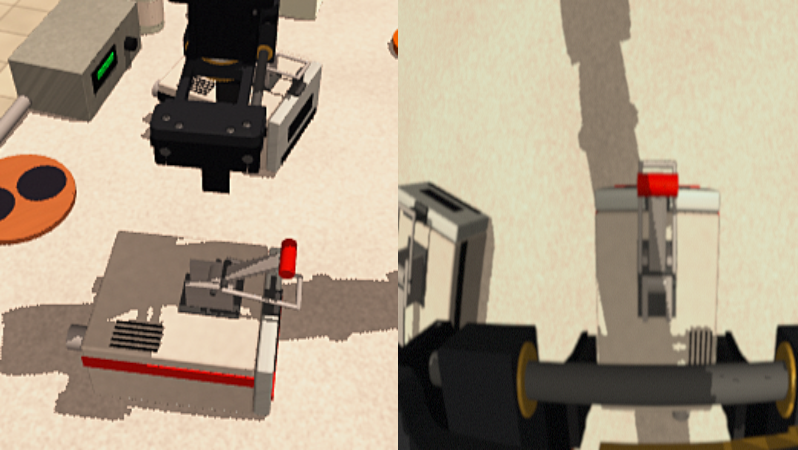

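The red grip sits at (298.0, 259.5), against (297.9, 258.4) predicted for angle 2.6. The hook is forward of the catch and the arm is clear, so I'm handing in.

```bash
python3 -c "
from cell import env
print(env.get_obs()['time_s']); print(env.sign_off())"
```

```text
10.4
the job is handed in; nothing more can be done
None
```

The red chamber is unlatched. I pinched its grip by the flat ends, swung the lever up and over to its stop, released it and backed the arm off. I handed the job in at 10.4 s.

- **Lever:** in the last side picture the grip is within about 1 px of where it should be for an angle of 2.6 (fully open).
- **Hook:** its cross-bar is visibly forward of the catch; I did not measure the 15 mm clearance.
- **Forces:** the highest reading at the end of any move was about 7 N. With the arm backed off, contact forces are near zero.
- **Black chamber:** I never touched its latch. In the last pictures it was partly hidden by the gripper, so I did not separately measure that it is still shut.

No check failed or disagreed beyond 1–3 mm between the cameras.

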